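# Set the can roller's speed and switch it on

### The arm

A 6-joint arm with a two-finger parallel gripper is mounted at the origin on the work surface. World frame = base frame: x ahead of the robot, y to its left, z up, the work surface at z = 0. Lengths are in mm, angles in degrees, forces in N, time in s.
With the tool pointing down it reaches from about 350 to 850 mm from the base axis. Payload 8.1 kg.
Tool frame: the origin (TCP) lies midway between the tips of the shut fingers; the grasp point (between the pads) lies 19 mm behind it; z points along the fingers, y is the line along which they close (so a half turn about z gives the same grasp; the last joint's range is limited). The gripper opens to 85 mm and grips with 20 to 120 N. Pads are 22 mm wide; open, the fingers measure 114 mm over their backs; the gripper's body (76 mm by 85 mm) begins 54 mm behind the grasp point. The pads swing forward as they close: fully open they stand 13 mm farther back than shut.
Start: joints at [71.081, 7.471, 85.268, -0, 87.261, -4.893], TCP at [145.395, 582.122, 231.292] pointing down, gripper open.
Joint ranges: [-169.43, 169.43], [-51.17, 129.36], [1.28, 143.12], [-76.62, 256.62], [0, 156.53], [-152.29, 152.29]. Speed limits (degrees/s): [136.94, 136.94, 159.86, 180, 180, 180].

### API

Orientations are given as [roll, pitch, yaw] about the fixed x, y, z axes, in that order (R = Rz(yaw) Ry(pitch) Rx(roll)).
In Python, from bench import r, cams, monitor, hand_in gives the robot as it stands (r), with the cameras (cams), the readings (monitor) and the job as plain functions.
- The arm moves only by the tool pendant, called after "Call:" as a command line: name --argument value ..., lists and objects as JSON in quotes. Schema: {"type":"object","properties":{"moves":{"type":"object","properties":{"plan":{"type":"array","items":{"type":"array","items":{"type":"number"},"minItems":7,"maxItems":7},"minItems":1,"maxItems":8}},"additionalProperties":false,"required":["plan"]},"grip_n":{"type":"number"},"only":{"type":"string"},"quiet":{"type":"boolean"},"lines":{"type":"string"}},"required":["moves"],"additionalProperties":false}. moves is an object whose key "plan" holds a list of rows, 1 to 8 of them, each of 7 numbers: a rotation vector rx, ry, rz in units of 4 degrees, then dx, dy, dz in units of 25 mm, then the finger opening in mm; each row is the pose to reach, as a shift and turn from the pose commanded when the call began, along the tool's axes at that moment; what a row does not reach only later rows make up. A row lasts 1/8 s, in which the tool goes at most 62.5 mm and 10.7 degrees, less where a joint would pass 70% of its speed; a pose out of reach is approached as far as the arm can. The fingers move at their own pace and stop on an object; grip_n is the grip in N (left out, the last holds). Time passes only in rows, so rows that do not move let the fingers close. The tool returns the time, the measured TCP pose, the force, the opening and the grip force at its end. only (a regular expression) keeps the lines of the reply that match it, lines (a string "A,B") keeps lines A to B, and quiet returns only ok. Input that does not fit is refused with a message, and nothing moves.
- monitor.sense(): the state, without advancing time (a new reading comes with each control period).
- cams.snapshot(name): name is "side" or "top" or "wrist"; returns a dict with "pixels" (420x560x3 uint8, blue, green, red), "fx", "fy", "cx", "cy" (pixels), "pose" (4x4, takes a point from camera to world coordinates). Camera axes: x right, y up, looking along -z (the intrinsics and any distortion apply to the point x, -y, -z); pixel columns grow to the right and rows downward; lengths in mm; the calibration is good to about 2 mm. A picture is of the moment at which its call begins. There is no depth.
- hand_in(): hands the job in; it is judged then, once.
The state is a dict: "time": time; "joint_pos": joint angles; "qd": joint speeds; "joint_efforts": joint torques, N m; "tool_pos": TCP position; "tcp_rot": TCP orientation; "ft_force": force on the tool from outside, world axes, zero at the start; "wrist_torque": the same for the moment, N m; "finger_gap": finger opening in mm; "grip_force": force on a finger pad.
Only numpy, scipy, OpenCV 4.12 (cv2) and the standard library are available. Lean on these libraries where they do the work, as an engineer would, in place of code of your own. Each camera call takes 0.05 s, during which the arm holds its last target. There are 200 camera calls.

### The job

Get the can roller on the paint bench going: first turn its speed knob until the white pointer rib on the knob's skirt is lined up with the small dark steel index tab on the dial's rim and let go of the knob, and only then push the toggle switch beside it all the way over, away from the robot. Leave the pointer at the tab and the other things on the bench where they are.

Things in the scene. Friction and masses are not known exactly. Their poses are not given: they have to be found in the camera images.
- roller: the can roller, a grey machine fixed to the bench: in front a control housing 160 mm deep (x), 340 mm wide, flat top 50 mm above the bench; behind it a tin on two rollers, its top 142 mm up. Origin on the bench, 40 mm behind the housing's middle; x points from the control side to the rollers.
- dial_plate: the dial: fixed aluminium scale plate 128 mm across with the knob on it, on the housing 30 mm in front (-x) of the roller's origin and 105 mm to the left or right (varies; the switch is on the other side). Origin on the knob's axis, under the plate, 50 mm above the bench; axes as the roller's. Plate top 56 mm above the bench; its thin tick marks do not matter.
- dial (a joint): knob angle (rad), -2.1 to 2.1 between firm stops; grows as the knob turns clockwise seen from above; at 0 the pointer is along the roller's +x. Starts between -1.4 and -0.6; it has to go clockwise by 1.0 to 2.8 rad, so often in two or more grasps. Rubs with about 0.08 N m and stays where it is left.
- dial_grip (a point): point on the knob's vertical axis to grip at, 86 mm above the bench. Black knob: round skirt 88 mm across, top 63 mm above the bench, and across it an upright bar 54 mm long, 16 mm thick, top 101 mm above the bench. The point turns with the knob: x along the bar towards the pointer, y across the bar (pinch that way).
- dial_pointer (a point): the pointer: outer end of the white rib (5 mm wide) on the knob's skirt, 45 mm from the knob's axis, 65 mm above the bench; it turns with the knob. A thin white line on top of the bar, on the pointer's half, points the same way.
- index_tab: fixed dark steel index tab on the scale plate's rim: block 12 mm long radially (50 to 62 mm from the knob's axis), 8 mm wide, 8 mm high, top 64 mm above the bench. Origin on the knob's axis, 56 mm above the bench; its x axis points level from there through the tab's middle: the direction where the pointer must stand, to within 6.5 mm sideways at the pointer (8 degrees).
- switch (a joint): angle of the toggle switch (rad): 0 leaning towards the robot (roller's -x), 1.0 at its stop, fully over towards the rollers (+x); starts below 0.1. On counts from 0.85. Rubs with about 0.06 N m (1 N at the ball) and stays where it is left.
- switch_tip (a point): centre of the black ball (26 mm across) on the toggle's steel stick. It swings in the roller's x-z plane, 55 mm from a pivot 72 mm above the bench: 120 mm above the bench at either end, 127 mm upright; 26 mm in front of the pivot at 0, 26 mm behind it at 1.0. Below: a steel block 70 x 50 mm, top 75 mm, and a pivot pin, top 85 mm above the bench.
- tin_lid: bystander: steel disc 48 mm across, 9 mm high, lying on the housing between dial and switch. Origin at its underside.
- opener: bystander: screwdriver-like tin opener, 160 mm long, 26 mm thick, lying on the bench just left of the machine. Origin at its middle.
- paintbrush: bystander: flat paintbrush with wooden handle, 200 mm long, lying further left. Origin at its middle.
- small_tin: bystander: closed bare-metal tin, 76 mm across, 85 mm high, on the bench to the left. Origin at its underside.
- mix_cup: bystander: white mixing cup, 80 mm across, 100 mm high, on the bench to the right. Origin at its underside.
- tape_roll: bystander: roll of green masking tape, 90 mm across, 24 mm high, lying on the bench to the right. Origin at its underside.

How it is judged:
By the outcome, as a careful person would: the job done as asked, in the order asked, and still so for the second after the job is handed in, with the robot touching nothing.
It also fails if it takes over 64 s, if anything falls off the work surface, if the arm or the gripper's body presses on something with over 40 N, if the wrist force passes 120 N, or if a joint passes its speed limit or range.

## Working session

There is one attempt and no reset: what is moved stays moved. The work goes in short steps, Python scripts to look and compute and a tool call to move; the robot and the scene stay as the last step left them, time stands still between calls to the robot, and variables do not carry over. Pictures are saved under pics/ and viewed, at most 10 in all, crops included, and the job is handed in when it is done.

```bash
ls; mkdir -p pics; python3 - <<'E'
from bench import r, cams, monitor, hand_in
import cv2,numpy as np
for n in("top","side"):
    s=cams.snapshot(n); cv2.imwrite(f"pics/{n}0.png",s["pixels"])
    print(n,{k:(np.round(v,3).tolist() if k=="pose" else v) for k,v in s.items() if k!="pixels"})
print(monitor.sense())
E
```

```text
bench.py
pics
top {'fx': 486.8886211795257, 'fy': 486.8886211795257, 'cx': 271.645450980193, 'cy': 209.0989069398445, 'pose': [[-0.089, 0.972, -0.219, 274.188], [-0.996, -0.088, 0.014, 1.581], [-0.005, 0.219, 0.976, 1301.263], [0.0, 0.0, 0.0, 1.0]]}
side {'fx': 495.0937595058668, 'fy': 495.0937595058668, 'cx': 285.0453516123227, 'cy': 206.60980793281394, 'pose': [[0.986, 0.119, -0.118, 359.224], [-0.167, 0.675, -0.718, -1203.083], [-0.005, 0.728, 0.685, 1252.324], [0.0, 0.0, 0.0, 1.0]]}
{'time': 0.1, 'joint_pos': array([ 7.10803852e+01,  7.51051064e+00,  8.53232728e+01,  1.26754733e-03,
        8.72614961e+01, -4.89425344e+00]), 'qd': array([ 0.04660676, -0.00155714, -0.10136517, -0.0342907 , -0.06788234,
        0.02960805]), 'joint_efforts': array([ 4.18746267e-04, -5.70943701e+01, -5.01949096e+01, -1.22959409e-04,
        7.73942156e-03, -6.41141651e-05]), 'tool_pos': array([145.23285036, 581.64900672, 230.34991483]), 'tcp_rot': array([-1.79905176e+02, -9.39034291e-03,  1.65974569e+02]), 'ft_force': array([-1.03193308, -0.10009094,  0.37058566]), 'wrist_torque': array([ 0.04877612, -0.0332977 ,  0.02618751]), 'grip_force': 0.0, 'finger_gap': 85.69979787995942}
```

View pics/top0.png

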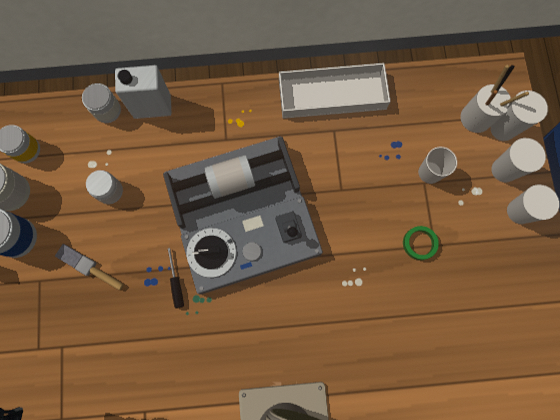

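View pics/side0.png

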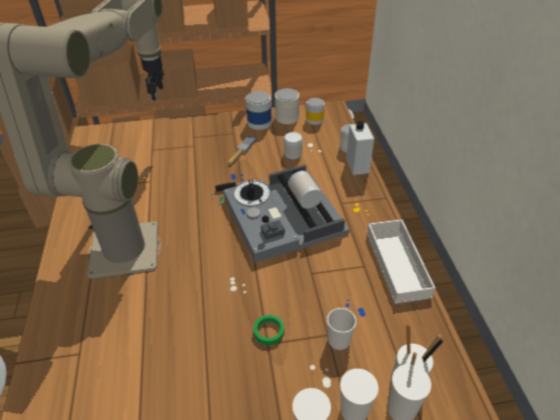

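The top view shows the machine, yawed, with the dial at about (212,252), the knob pointing left-ish, and the switch at (292,230). In the side view the dial is at (252,192) and the switch at (267,222). I'll enlarge both.

```bash
python3 - <<'E'
import cv2,numpy as np
a=cv2.imread("pics/top0.png")[190:300,180:330]; b=cv2.imread("pics/side0.png")[165:255,215:305]
a=cv2.resize(a[:,:75],None,fx=5.33,fy=5.33,interpolation=cv2.INTER_CUBIC); b=cv2.resize(b,(400,400),interpolation=cv2.INTER_CUBIC)
c=np.zeros((600,800,3),np.uint8); c[:a.shape[0],:a.shape[1]]=a; c[:400,400:]=b
cv2.imwrite("pics/crop0.png",np.clip(c*1.6,0,255).astype(np.uint8)); print(a.shape)
E
```

```text
(586, 400, 3)
```

View pics/crop0.png

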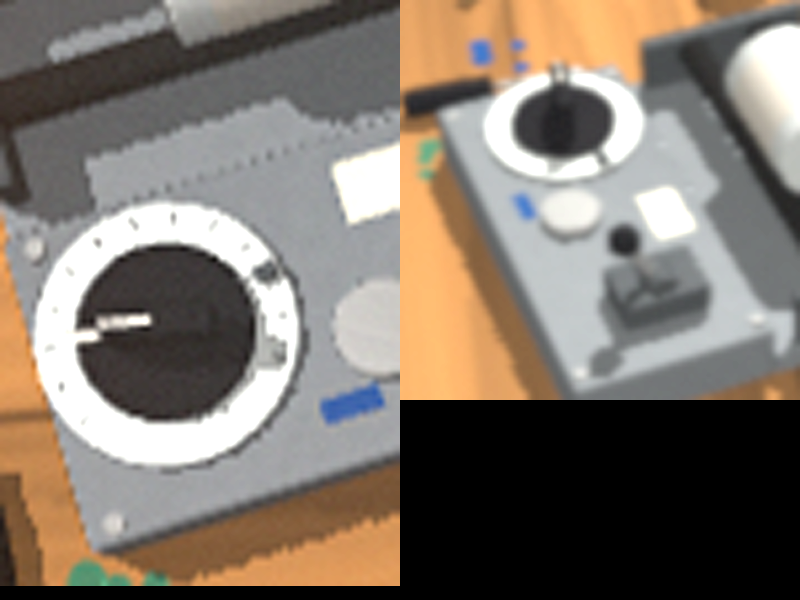

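```bash
cat > h.py <<'E'
import numpy as np, cv2
from scipy.spatial.transform import Rotation as R
def ray(s,uv):
    P=s["pose"]; d=P[:3,:3]@np.array([(uv[0]-s["cx"])/s["fx"],-(uv[1]-s["cy"])/s["fy"],-1]); return P[:3,3],d/np.linalg.norm(d)
def plane(s,uv,z):
    o,d=ray(s,uv); return o+d*(z-o[2])/d[2]
def tri(obs):
    A=0;b=0
    for s,uv in obs:
        o,d=ray(s,uv); M=np.eye(3)-np.outer(d,d); A=A+M; b=b+M@o
    x=np.linalg.solve(A,b); return x,[round(float(np.linalg.norm(np.cross(x-ray(*q)[0],ray(*q)[1]))),1) for q in obs]
def proj(s,p):
    q=np.linalg.inv(s["pose"])@np.append(p,1); return s["cx"]+s["fx"]*q[0]/-q[2], s["cy"]-s["fy"]*q[1]/-q[2]
E
python3 - <<'E'
from h import *; from bench import r, cams, monitor, hand_in
T=cams.snapshot("top");S=cams.snapshot("side")
np.set_printoptions(precision=1,suppress=True)
print("plate",tri([(T,(211.5,252.7)),(S,(251.7,192.9))]),plane(T,(211.5,252.7),56))
print("tab",tri([(T,(229.9,241)),(S,(260.2,200.1))]),plane(T,(229.9,241),64))
print("ptr",plane(T,(195.9,253),65))
print("ball",tri([(T,(292,231)),(S,(265.6,219))]),plane(T,(292,231),120))
a=plane(T,(197.8,292.8),50);b=plane(T,(321,250),50);print("edge",a,b,np.linalg.norm(b-a))
d=a-b;print("yaw",np.degrees(np.arctan2(d[1],d[0]))-90)
E
```

```text
plate (array([456.5, 148.2,  51.4]), [2.5, 2.5]) [453.2 147.4  56. ]
tab (array([481.5,  98.2,  56.9]), [2.3, 2.3]) [478.   97.5  64. ]
ptr [454.7 186.1  65. ]
ball (array([481.6, -60.9, 117.5]), [1.3, 1.3]) [479.9 -60.9 120. ]
edge [355.1 189.1  50. ] [ 435.7 -134.3   50. ] 333.3040907982855
yaw 13.99797759808078
```

The crop shows the pointer at about 89° in the world frame and the tab at about -64°. That means roughly 153° clockwise, done in two grasps. Next I'll move above the dial.

The manual's scale: shifts go in units of 25 mm and turns go in units of 4 degrees. Converting my numbers, -50 mm is -2, -375 mm is -15, 70 degrees is 17.5.

Call:
pendant --moves '{"plan":[[0,0,2.5,-2,-1.72,0,60],[0,0,5,-4,-3.44,0,60],[0,0,7.5,-6,-5.16,0,60],[0,0,10,-8,-6.88,0,60],[0,0,12.5,-9.8,-8.4,0,60],[0,0,15,-11.6,-9.92,0,60],[0,0,17.5,-13.4,-11.48,0,60],[0,0,19.25,-15,-12.84,0,60]]}' --grip_n 40

```text
time: 1.2
tool_pos: [432.3, 177.8, 231.4]
tcp_rot: [180.0, -0.0, 88.7]
ft_force: [-0.2, 0.5, -0.6]
finger_gap: 59.9
grip_force: 0.0
```

```bash
python3 - <<'E'
from h import *; from bench import r, cams, monitor, hand_in
s=monitor.sense(); print(s["tool_pos"],s["tcp_rot"],s["joint_pos"])
w=cams.snapshot("wrist"); print(np.round(w["pose"],2),w["fx"],[proj(w,p) for p in ([454.5,147.7,56],[480,98,64])])
cv2.imwrite("pics/w1.png",w["pixels"])
E
```

```text
[432.30611622 177.7839295  231.41023074] [ 1.79969541e+02 -9.45880965e-03  8.86671388e+01] [ 1.60663104e+01 -1.35564443e+01  1.05538832e+02 -8.22369290e-05
  8.79857182e+01  1.73991770e+01]
[[ 1.0000e+00  2.0000e-02  1.0000e-02  4.3345e+02]
 [-2.0000e-02  9.5000e-01  3.1000e-01  2.5540e+02]
 [ 0.0000e+00 -3.1000e-01  9.5000e-01  3.7331e+02]
 [ 0.0000e+00  0.0000e+00  0.0000e+00  1.0000e+00]] 338.4677265430399 [(np.float64(301.855629034925), np.float64(215.95439399480915)), (np.float64(327.6595048945346), np.float64(264.46790339095696))]
```

```bash
python3 -c "
import cv2
a=cv2.imread('pics/w1.png')[140:320,200:440]
cv2.imwrite('pics/w1c.png',cv2.convertScaleAbs(cv2.resize(a,None,fx=3.3333,fy=3.3333,interpolation=cv2.INTER_CUBIC),alpha=1.3))"
```

```text
(no output)
```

View pics/w1c.png

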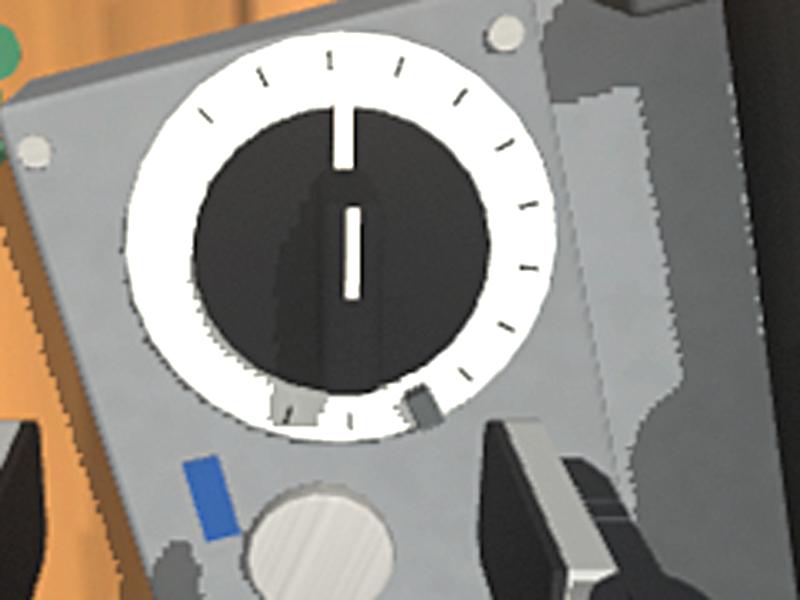

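The wrist crop shows the plate centred at crop (341,236), the rib's outer end at (344,107), the bar line from (352,207) to (352,299), and the tab at about (421,406).

```bash
cat >> h.py <<'E'
def angs(c,p): d=p-c; return np.round([np.degrees(np.arctan2(d[1],d[0])),np.hypot(*d[:2])],1)
E
python3 - <<'E'
from h import *; from bench import r, cams, monitor, hand_in
np.set_printoptions(precision=1,suppress=True)
w=cams.snapshot("wrist");T=cams.snapshot("top");S=cams.snapshot("side")
f=lambda u,v:(200+u/3.3333,140+v/3.3333)
c=plane(w,f(341,236),56);print("plate",c,tri([(w,f(341,236)),(T,(211.5,252.7)),(S,(251.7,192.9))]))
l,rr,t,b=[plane(w,f(*p),56) for p in((126,236),(556,236),(341,31),(341,440))];print(l,rr,t,b)
p=plane(w,f(344,107),65);print("ptr",p,angs(c,p))
a,b=plane(w,f(352,207),101),plane(w,f(352,299),101);print("line",a,b,angs(b,a))
for q in((421,406),):
  t=plane(w,f(*q),62);print("tab",t,angs(c,t))
print("tabtri",tri([(w,f(421,406)),(T,(229.9,241)),(S,(260.2,200.1))]))
# bar top triangulation via line outer end: wrist vs top view
print("lineend z",tri([(w,f(352,207)),(T,(180+97/5.33,190+324/5.33))]),tri([(w,f(352,299)),(T,(180+150/5.33,190+320/5.33))]))
E
```

```text
plate [458.2 147.1  56. ] (array([457. , 147. ,  53.1]), [1.6, 3.4, 1.9])
[394.7 149.1  56. ] [521.7 145.   56. ] [458.7 207.2  56. ] [457.5  79.7  56. ]
ptr [458.7 187.5  65. ] [89.2 40.5]
line [458.  169.4 101. ] [457.8 144.6 101. ] [89.6 24.8]
tab [481.6  93.7  62. ] [-66.3  58.3]
tabtri (array([481.2,  95.4,  61.4]), [1.8, 3.6, 2.5])
lineend z (array([455.1, 172.9, 111.5]), [2.1, 2.1]) (array([454.9, 148.6, 110.3]), [2.2, 2.2])
```

In the tool's units: 161 mm is 6.44, -33 mm is -1.32, -0.5 degrees is -0.125.

Call:
pendant --moves '{"plan":[[0,0,-0.125,-0.8,0.6,1.2,50],[0,0,-0.125,-1.32,1.04,2.4,50],[0,0,-0.125,-1.32,1.04,4,50],[0,0,-0.125,-1.32,1.04,5.2,50],[0,0,-0.125,-1.32,1.04,6,50],[0,0,-0.125,-1.32,1.04,6.44,50],[0,0,-0.125,-1.32,1.04,6.44,50]]}' --grip_n 40

```text
time: 2.28
tool_pos: [455.9, 147.2, 69.8]
tcp_rot: [-179.9, 0.0, 89.6]
ft_force: [-0.1, -1.0, 0.3]
finger_gap: 49.9
grip_force: 0.0
```

Call:
pendant --moves '{"plan":[[0,0,0,0,0,0,0],[0,0,0,0,0,0,0],[0,0,0,0,0,0,0],[0,0,0,0,0,0,0],[0,0,0,0,0,0,0],[0,0,0,0,0,0,0]]}' --grip_n 40

```text
time: 3.02
tool_pos: [455.3, 146.7, 71.6]
tcp_rot: [-179.8, -0.0, 89.5]
ft_force: [-15.8, 0.1, 14.7]
finger_gap: 15.1
grip_force: 40.8
```

Call:
pendant --moves '{"plan":[[0,0,0,0,-0.06,-0.1,0],[0,0,0,0,-0.06,-0.1,0]]}' --grip_n 40

```text
time: 3.28
tool_pos: [455.0, 146.7, 71.8]
tcp_rot: [-180.0, -0.0, 89.5]
ft_force: [5.7, 4.4, -15.9]
finger_gap: 15.3
grip_force: 41.8
```

Call:
pendant --moves '{"plan":[[0,0,2.5,0,0,0,0],[0,0,5,0,0,0,0],[0,0,7.5,0,0,0,0],[0,0,10,0,0,0,0],[0,0,12.5,0,0,0,0],[0,0,15,0,0,0,0],[0,0,17.5,0,0,0,0],[0,0,20,0,0,0,0]]}' --grip_n 40

```text
time: 4.28
tool_pos: [451.6, 149.5, 71.8]
tcp_rot: [-179.6, 0.4, 9.2]
ft_force: [-15.6, 19.5, 0.2]
finger_gap: 15.7
grip_force: 44.1
```

Call:
pendant --moves '{"plan":[[0,0,0,0,0,0,50],[0,0,0,0,0,0,50],[0,0,0,0,-0.04,-0.8,50],[0,0,0,0,-0.04,-2.4,50],[0,0,-2.5,0,-0.04,-4.4,50],[0,0,-5,0,-0.04,-5.6,50],[0,0,-7.5,0,-0.04,-5.6,50],[0,0,-10,0,-0.04,-5.6,50]]}' --grip_n 40

```text
time: 5.28
tool_pos: [456.2, 147.0, 214.3]
tcp_rot: [179.9, -0.1, 49.8]
ft_force: [-0.3, 0.2, -0.6]
finger_gap: 50.3
grip_force: 0.0
```

Call:
pendant --moves '{"plan":[[0,0,-2.5,0,0,0,50],[0,0,-5,0,0,0,50],[0,0,-7.5,0,0,0,50],[0,0,-10,0,0,0,50],[0,0,-12.5,0,0,0,50],[0,0,-15,0,0,0,50],[0,0,-17.5,0,0,0,50],[0,0,-20,0,0,0,50]]}'

```text
time: 6.28
tool_pos: [455.8, 147.0, 213.5]
tcp_rot: [179.9, 0.1, 129.8]
ft_force: [-1.4, -0.0, 0.1]
finger_gap: 50.1
grip_force: 0.0
```

Call:
pendant --moves '{"plan":[[0,0,-2.5,0,0,0,50],[0,0,-5,0,0,0,50],[0,0,-7.5,0,0,0,50],[0,0,-10,0,0,0,50],[0,0,-12.5,0,0,0,50],[0,0,-15,0,0,0,50],[0,0,-15,0,0,0,50],[0,0,-15,0,0,0,50]]}'

```text
time: 7.28
tool_pos: [455.4, 147.2, 213.1]
tcp_rot: [-180.0, 0.0, -170.7]
ft_force: [-0.0, -0.0, -0.3]
finger_gap: 49.9
grip_force: 0.0
```

```bash
python3 - <<'E'
from h import *; from bench import r, cams, monitor, hand_in
w=cams.snapshot("wrist");t=cams.snapshot("top")["pixels"]; print(np.round(w["pose"],2),monitor.sense()["joint_pos"])
u,v=proj(w,[455,149,60]);print(u,v); u=int(np.clip(u-120,0,320));v=int(np.clip(v-90,0,240));print(u,v)
a=w["pixels"][v:v+180,u:u+240]
cv2.imwrite('pics/w2c.png',cv2.convertScaleAbs(cv2.resize(a,None,fx=3.3333,fy=3.3333,interpolation=cv2.INTER_CUBIC),alpha=1.3))
E
```

```text
[[-1.6000e-01 -9.4000e-01 -3.0000e-01  3.7664e+02]
 [ 9.9000e-01 -1.5000e-01 -5.0000e-02  1.3298e+02]
 [ 0.0000e+00 -3.1000e-01  9.5000e-01  3.5497e+02]
 [ 0.0000e+00  0.0000e+00  0.0000e+00  1.0000e+00]] [ 1.17829688e+01 -1.11984545e+01  1.05440768e+02 -5.83396085e-03
  8.57326482e+01 -8.75441341e+01]
281.66044999716075 195.0400614583434
161 105
```

View pics/w2c.png

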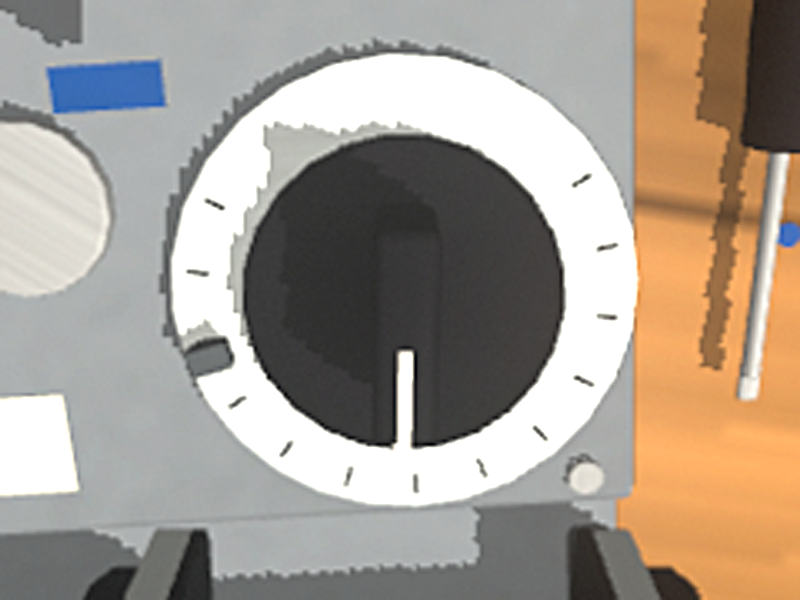

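The crop shows the plate centred at (404.5,279.5), the bar line from (405,350) to (405,447), and the middle of the tab's top at about (211,357).

```bash
python3 - <<'E'
from h import *; from bench import r, cams, monitor, hand_in
np.set_printoptions(precision=1,suppress=True)
w=cams.snapshot("wrist")
f=lambda u,v:(161+u/3.3333,105+v/3.3333)
L=[plane(w,f(*p),56) for p in((171,279.5),(638,279.5),(404.5,53),(404.5,506))];print(L)
c=np.array([(L[2][0]+L[3][0])/2,(L[0][1]+L[1][1])/2,56]);print("c",c)
a,b=plane(w,f(405,350),101),plane(w,f(405,447),101);print("line",a,b,angs(a,b))
t=plane(w,f(211,357),64);print("tab",t,angs(c,t)); print(monitor.sense()["tool_pos"])
E
```

```text
[array([460.3,  86.2,  56. ]), array([439.6, 211.7,  56. ]), array([391.1, 139. ,  56. ]), array([516.8, 160.2,  56. ])]
c [454.  148.9  56. ]
line [455.8 149.5 101. ] [480.2 153.6 101. ] [ 9.6 24.7]
tab [477.8 100.4  64. ] [-63.9  54.1]
[455.2 147.3 212.9]
```

In the tool's units: 2 mm is 0.08, 0.4 mm is 0.016.

Call:
pendant --moves '{"plan":[[0,0,0,0.016,0.08,1.6,50],[0,0,0,0.016,0.08,3.2,50],[0,0,0,0.016,0.08,4.6,50],[0,0,0,0.016,0.08,5.2,50],[0,0,0,0.016,0.08,5.56,50],[0,0,0,0.016,0.08,5.56,50],[0,0,0,0.016,0.08,5.56,50]]}' --grip_n 40

```text
time: 8.3
tool_pos: [455.5, 149.5, 75.2]
tcp_rot: [180.0, 0.1, -170.5]
ft_force: [0.1, 0.4, -0.2]
finger_gap: 50.0
grip_force: 0.0
```

Call:
pendant --moves '{"plan":[[0,0,0,0,0,0,0],[0,0,0,0,0,0,0],[0,0,0,0,0,0,0],[0,0,0,0,0,0,0],[0,0,0,0,0,0,0]]}' --grip_n 40

```text
time: 8.93
tool_pos: [454.8, 150.2, 74.7]
tcp_rot: [179.9, 0.1, -170.5]
ft_force: [-2.5, 4.4, 5.1]
finger_gap: 15.2
grip_force: 42.3
```

Call:
pendant --moves '{"plan":[[0,0,2.5,0,0,0,0],[0,0,5,0,0,0,0],[0,0,7.5,0,0,0,0],[0,0,10,0,0,0,0],[0,0,12.5,0,0,0,0],[0,0,15,0,0,0,0],[0,0,17.5,0,0,0,0],[0,0,18.5,0,0,0,0]]}' --grip_n 40

```text
time: 9.93
tool_pos: [454.9, 150.6, 74.7]
tcp_rot: [179.9, -0.1, 115.3]
ft_force: [-1.3, 6.2, 3.6]
finger_gap: 15.1
grip_force: 42.0
```

Call:
pendant --moves '{"plan":[[0,0,0,0,0,0,0],[0,0,0,0,0,0,0]]}' --grip_n 40

```text
time: 10.18
tool_pos: [454.9, 150.6, 74.7]
tcp_rot: [179.9, -0.1, 115.5]
ft_force: [-1.4, 6.9, 2.4]
finger_gap: 15.4
grip_force: 42.1
```

Call:
pendant --moves '{"plan":[[0,0,0,0,0,0,50],[0,0,0,0,0,0,50],[0,0,0,0,0,-0.8,50],[0,0,0,0,0,-2.4,50],[0,0,0,0,0,-4,50],[0,0,0,0,0,-5.52,50],[0,0,0,0,0,-5.52,50]]}' --grip_n 40

```text
time: 11.05
tool_pos: [456.6, 149.5, 215.7]
tcp_rot: [179.6, 0.1, 115.5]
ft_force: [0.0, 0.0, -0.2]
finger_gap: 50.2
grip_force: 0.0
```

```bash
python3 - <<'E'
from h import *; from bench import r, cams, monitor, hand_in
w=cams.snapshot("wrist")
u,v=proj(w,[454.5,149.3,60]); u=int(np.clip(u-120,0,320));v=int(np.clip(v-90,0,240));print(u,v)
a=w["pixels"][v:v+180,u:u+240]
cv2.imwrite('pics/w3c.png',cv2.convertScaleAbs(cv2.resize(a,None,fx=3.3333,fy=3.3333,interpolation=cv2.INTER_CUBIC),alpha=1.3))
for n in("top","side"):cv2.imwrite(f"pics/{n}3.png",cams.snapshot(n)["pixels"])
E
```

```text
156 101
```

View pics/w3c.png

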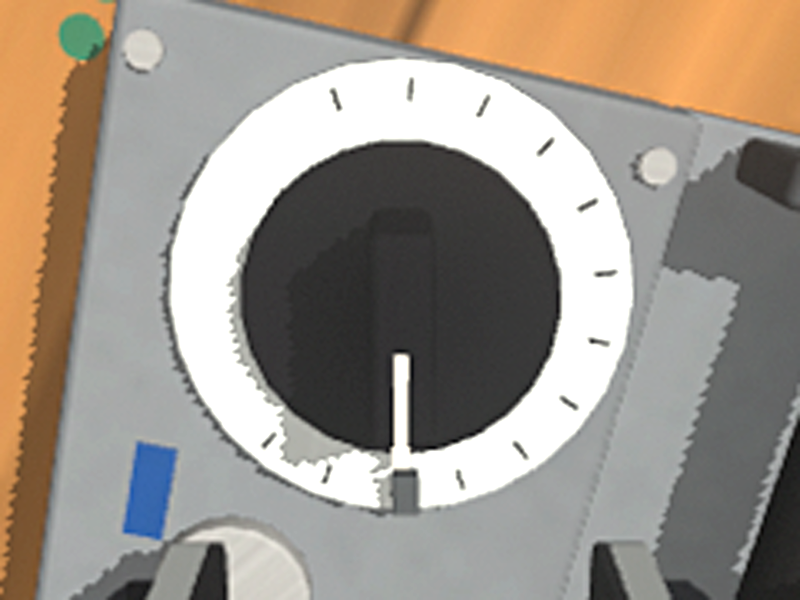

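The pointer line at crop x≈401 meets the tab at (404,490), so they are aligned to about 1 mm. Now I'll shut the fingers and come down in front of the switch ball, at about (481,-60,118).

In the tool's units: -189 mm is -7.56, -119 mm is -4.76, 11.5 degrees is 2.875.

Call:
pendant --moves '{"plan":[[0,0,1,-1.6,-1,0,0],[0,0,2,-3.2,-2,0,0],[0,0,2.875,-5,-3.16,0,0],[0,0,2.875,-6.6,-4.16,0,0],[0,0,2.875,-7.56,-4.76,0,0],[0,0,2.875,-7.56,-4.76,0,0]]}' --grip_n 40

```text
time: 11.95
tool_pos: [427.1, -74.0, 210.1]
tcp_rot: [-179.8, -0.1, 103.8]
ft_force: [0.2, 0.6, -0.8]
finger_gap: 0.1
grip_force: 0.0
```

```bash
python3 - <<'E'
from h import *; from bench import r, cams, monitor, hand_in
np.set_printoptions(precision=1,suppress=True)
print(monitor.sense()["tool_pos"],monitor.sense()["tcp_rot"],monitor.sense()["finger_gap"])
w=cams.snapshot("wrist")
u,v=proj(w,[481,-60,119]);print(u,v); u=int(np.clip(u-120,0,320));v=int(np.clip(v-90,0,240));print(u,v)
a=w["pixels"][v:v+180,u:u+240]
cv2.imwrite('pics/w4c.png',cv2.convertScaleAbs(cv2.resize(a,None,fx=3.3333,fy=3.3333,interpolation=cv2.INTER_CUBIC),alpha=1.3))
E
```

```text
[427.1 -74.  210.1] [-179.8   -0.1  103.8] 0.05107379973098425
356.68236452175614 214.06331415586052
236 124
```

View pics/w4c.png

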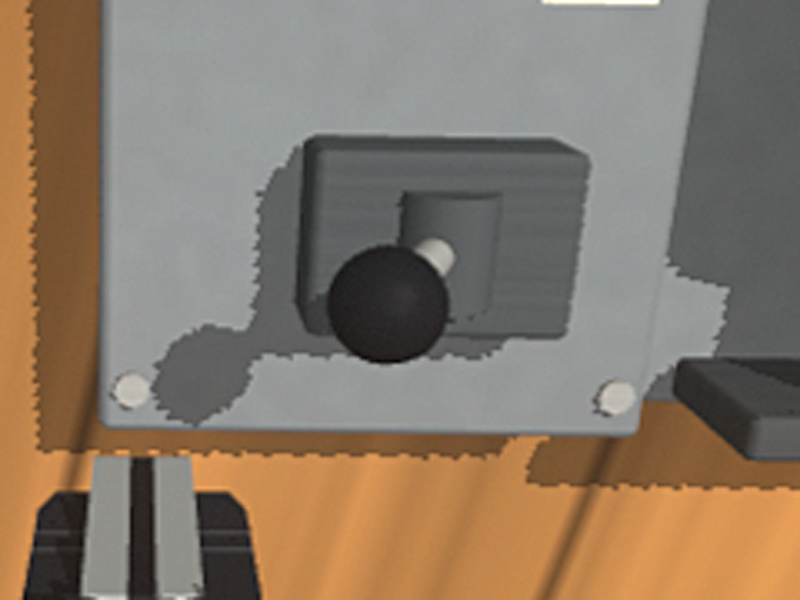

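The ball is at crop (389,303), within a few mm of the prediction, and the machine's edges are square with the tool, so the yaw is right.

```bash
python3 - <<'E'
from h import *; from bench import r, cams, monitor, hand_in
np.set_printoptions(precision=1,suppress=True)
w=cams.snapshot("wrist");T=cams.snapshot("top");S=cams.snapshot("side");q=(236+389/3.3333,124+303/3.3333)
p=plane(w,q,119);print(p,tri([(w,q),(T,(292,231)),(S,(265.6,219))]))
s=monitor.sense();print(s["tool_pos"],R.from_euler('xyz',s["tcp_rot"],degrees=True).inv().apply(p-s["tool_pos"]))
E
```

```text
[478.7 -60.2 119. ] (array([480.9, -60.8, 116.9]), [1.5, 0.6, 2.0])
[428.  -71.6 211. ] [-1.2 52.1 92. ]
```

In the tool's units: 104 mm is 4.16, -1 mm is -0.04.

Call:
pendant --moves '{"plan":[[0,0,0,-0.04,0,2,0],[0,0,0,-0.04,0,3.4,0],[0,0,0,-0.04,0,4.16,0],[0,0,0,-0.04,0,4.16,0]]}'

```text
time: 12.65
tool_pos: [427.1, -72.1, 105.9]
tcp_rot: [-179.8, -0.1, 104.1]
ft_force: [-0.0, 0.8, 0.3]
finger_gap: 0.5
grip_force: 0.0
```

Call:
pendant --moves '{"plan":[[0,0,0,0,0.48,0,0],[0,0,0,0,0.96,0,0],[0,0,0,0,1.36,0,0],[0,0,0,0,1.76,0,0],[0,0,0,0,2.16,0,0],[0,0,0,0,2.48,0,0],[0,0,0,0,2.8,0,0],[0,0,0,0,2.92,0,0]]}'

```text
time: 13.65
tool_pos: [499.5, -55.7, 107.4]
tcp_rot: [-180.0, -0.0, 104.0]
ft_force: [-1.5, 0.1, -0.3]
finger_gap: -0.3
grip_force: 0.7
```

Call:
pendant --moves '{"plan":[[0,0,0,0,0.08,0,0],[0,0,0,0,0.16,0,0],[0,0,0,0,0.16,0,0]]}'

```text
time: 14.02
tool_pos: [502.4, -55.0, 107.4]
tcp_rot: [-179.9, -0.0, 104.0]
ft_force: [-4.3, -0.9, -0.6]
finger_gap: 0.1
grip_force: 2.5
```

Call:
pendant --moves '{"plan":[[0,0,0,0,0.08,0,0],[0,0,0,0,0.16,0,0],[0,0,0,0,0.16,0,0]]}'

```text
time: 14.4
tool_pos: [503.1, -54.8, 107.1]
tcp_rot: [-179.5, -0.1, 104.0]
ft_force: [-22.5, -4.9, 11.9]
finger_gap: -0.0
grip_force: 12.0
```

At the stop: 22 N and no further movement. I'll back off, lift and check.

In the tool's units: -150 mm is -6, -140 mm is -5.6.

Call:
pendant --moves '{"plan":[[0,0,0,0,-0.6,0,0],[0,0,0,0,-1.6,0,0],[0,0,0,0,-2.8,0,0],[0,0,0,0,-3.4,-1.6,0],[0,0,0,0,-3.4,-4,0],[0,0,0,0,-4.4,-4.8,0],[0,0,0,0,-5.6,-4.8,0],[0,0,0,0,-6,-4.8,0]]}'

```text
time: 15.4
tool_pos: [361.3, -90.5, 228.5]
tcp_rot: [179.9, 0.1, 103.9]
ft_force: [0.9, 0.2, -0.5]
finger_gap: 0.0
grip_force: 0.0
```

```bash
python3 - <<'E'
from h import *; from bench import r, cams, monitor, hand_in
T=cams.snapshot("top");S=cams.snapshot("side")
a=cv2.resize(T["pixels"][185:300,165:335],(800,541),interpolation=cv2.INTER_CUBIC)[:,:];a=cv2.resize(a,(440,298));b=cv2.resize(S["pixels"][165:255,215:305],(360,360),interpolation=cv2.INTER_CUBIC)
c=np.zeros((360,800,3),np.uint8);c[:298,:440]=a;c[:,440:]=b
cv2.imwrite("pics/end.png",cv2.convertScaleAbs(c,alpha=1.5))
for n,s in(("top",T),("side",S)):print(n,"off",proj(s,[480,-61,119]),"on",proj(s,[530,-48,119]))
E
```

```text
top off (np.float64(292.03667071442175), np.float64(231.00993532813226)) on (np.float64(284.8576118300575), np.float64(211.72830830804602))
side off (np.float64(264.7199693889979), np.float64(218.86119224737052)) on (np.float64(279.24864340625226), np.float64(214.27032662720202))
```

View pics/end.png

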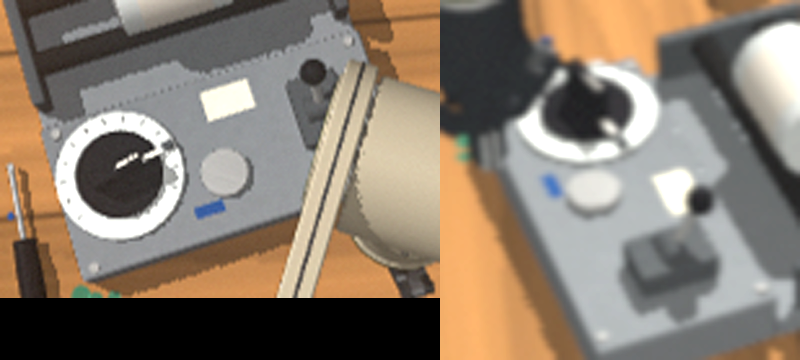

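The ball is now at top-view pixel (286,213), matching the "on" prediction of (285,212). The pointer is still at the tab, and the lid and opener haven't moved.

```bash
python3 -c "
from bench import r, cams, monitor, hand_in
print(hand_in())"
```

```text
the job is handed in; nothing more can be done
None
```

I turned the knob until its pointer stood at the index tab (within about 1 mm), let go, then pushed the switch fully over to its stop; the job was handed in at about 15.5 s, with the tin lid and opener seen unmoved and the other items not rechecked.

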